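Take the round stamp from behind the sprung flap and stand it on the ink pad

ROBOT

A 6-joint arm with a two-finger parallel gripper is mounted at the origin on the work surface. World frame = base frame: x ahead of the robot, y to its left, z up, the work surface at z = 0. Lengths are in m, angles in rad, forces in N, time in s.
With the tool pointing down it reaches from about 0.35 to 0.85 m from the base axis. Payload 8.1 kg.
Tool frame: the origin (TCP) lies at the centre of the arm's flange, where the gripper is bolted on; the fingertips stand 186 mm ahead of it and the grasp point (between the pads) lies 167 mm ahead of it; z points along the fingers, y is the direction in which the jaws open and shut (so a half turn about z gives the same grasp; the last joint's range is limited). The gripper opens to 93 mm and grips with 3 to 60 N. Pads are 15 mm wide; open, the fingers measure 128 mm over their backs; the gripper's body (75 mm by 188 mm) begins 65 mm behind the grasp point.
Start: joints at [-1.374, 0.13, 1.488, -0, 1.523, -0.085], TCP at [0.167, -0.576, 0.405] pointing down, gripper open.
Joint ranges: [-2.96, 2.96], [-0.89, 2.26], [0.02, 2.5], [-1.34, 4.48], [0, 2.73], [-2.66, 2.66]. Speed limits (rad/s): [2.39, 2.39, 2.79, 3.14, 3.14, 3.14].

INTERFACE

Orientations are given as a rotation vector (axis times angle).
In Python, from plant import robot, viewer, order gives the robot as it stands.
- The arm moves only by the tool apply_moves, never from a script. Its argument "deltas" is a list of rows, each a list of 3 entries, a list of its own where there are three numbers: the finger opening in mm, from 0 to 93, then the shift along the tool's x, y, z in mm, then the turn about the tool's z in rad. In form: [[grip, [dx, dy, dz], yaw], ...]. A call has 1 to 5 rows; each row shifts and turns the commanded pose from where the row before left it, along the tool's axes as they then stand; what a row does not reach is not made up. A row lasts 1/8 s, in which the tool goes at most 62.5 mm and 10.7 degrees, less where a joint would pass 70% of its speed; a pose out of reach is approached as far as the arm can. A call is refused whole if a number of a shift passes 62.5 or a number of a turn 0.188, either way. A call with a gripper value outside its range is refused whole. The fingers move at their own pace and stop on an object; "grip_force" is the grip in N (left out, the last holds). Time passes only in rows, so rows that do not move let the fingers close. It gives the time, the measured TCP pose, the force and the opening at its end, in the units of the state.
- robot.read_state(): the state, without advancing time (a new reading comes with each control period).
- viewer.read_camera(name): name is "side" or "top" or "wrist"; returns the picture (384x512x3 uint8, blue, green, red); there is no depth.
- viewer.get_calibration(name): a dict with "fx", "fy", "cx", "cy" (pixels), "R" (3x3) and "t" (3): a world point X has camera coordinates R X + t. Camera axes: x right, y down, z forward; pixel columns grow to the right and rows downward; lengths in m; the calibration is good to about 2 mm. The wrist camera is an equidistant fisheye: a pixel r from the principal point sees the ray r / f radians off the axis. A picture is of the moment at which its call begins: read the wrist's pose just before it. get_calibration takes no time and is no camera call; for the wrist camera it gives the pose at the moment of the call.
- order.close_job(): hands the job in, once; it reports no verdict.
The state is a dict: "t": time; "q": joint angles; "dq": joint speeds; "joint_torque": joint torques, N m; "tool_pos": TCP position; "orientation": TCP orientation; "force": force on the tool from outside, world axes, zero at the start; "wrist_torque": the same for the moment, N m; "opening": finger opening in m.
Only numpy, scipy, OpenCV 4.12 (cv2) and the standard library are available. Lean on these libraries where they do the work, as an engineer would, in place of code of your own. Each camera call takes 0.05 s, during which the arm holds its last target. There are 200 camera calls.

TASK

Push back the clear spring flap of the stamp holder from its open front and keep it held open with the gripper while you take hold of the stamp with the round base; bring it out and set it down upright on the open ink pad, its whole base on the felt, without dropping it. Leave the stamp with the oblong base standing where it is in the holder, and let the flap spring shut.

Things in the scene. Friction and masses are not known exactly. Their poses are not given: they have to be found in the camera images.
- round_stamp: Round office stamp standing upright: black disc base 40 mm across, 16 mm high; wooden handle above, a cylinder 24 mm across, top 72 mm above the underside; grip it 35 to 65 mm up. About 70 g. Origin: centre of underside, z up; yaw means nothing. Starts under the flap in one of the holder's two places (holder x 0, y +45 or -45 mm, within 5 mm).
- box_stamp: The other stamp, not wanted: same wooden handle and height, but an oblong black base 60 x 26 x 16 mm (60 along its x). Stands in the other place of the holder, 90 mm beside the round stamp. Origin: centre of the underside.
- holder: Grey stamp holder, fixed. Origin on the desk between the stamp places; x to its back, y along the row, z up; front (-x) and sides are open. The stamps stand on its rimless base plate, 8 mm thick, x -48 to 68, y -118 to 118 mm. Two back posts (x 53, y +/-111, 64 mm high, 24 x 10 mm) carry the flap's hinge, which runs along y at x 53, z 52 mm.
- flap (a joint): Clear flap 200 mm wide, 97 mm from hinge to the free-turning 12 mm metal roller on its edge. 0 rad shut, up to 1.9 as the roller swings up and back. Shut, it slopes up to the front, roller at holder x -16, z 121 mm, over the stamps (tops 80 mm): it bars them from above, not from the front. A downward gripper moving level to +x, jaws open along y, pushes the roller back (2 to 3 N). Springs shut.
- pad: Open ink pad fixed to the desk: black tray 150 x 120 mm (x, y), 12 mm high, with flat blue felt 130 x 100 mm in the middle, felt surface 14 mm above the desk and 2 mm above the tray's rim. Origin: centre of the underside, x along the long side, z up.
There are look-alikes about, which are no part of the job. Leave any turquoise look-alike of the pad alone.

How it is judged:
On the way, in this order (a step that is already met when the one before it is completed fails the run):
1. the round stamp is gripped while the gripper holds the flap open by at least 0.25 rad (value of joint flap above 0.25 rad and contact force between the fingers and round_stamp above 1 N), for 0.2 s.
2. the round stamp, still held, is brought over the felt to within 12 mm of its surface (set down, not dropped) (x of round_stamp in the frame of pad between -0.047 and 0.047 m and y of round_stamp in the frame of pad between -0.032 and 0.032 m and z of round_stamp in the frame of pad below 0.026 m and contact force between the fingers and round_stamp above 0.5 N), for 0.1 s.
At the end, for the whole second after the job is handed in: The round stamp stands upright (within 7 degrees), at rest, whole base on the felt (centre within 47 mm of the pad centre along the pad x, 32 mm along y); the flap is shut (below 0.1 rad); the oblong stamp still stands upright in its place (within 20 mm) (x of round_stamp in the frame of pad between -0.047 and 0.047 m and y of round_stamp in the frame of pad between -0.032 and 0.032 m and z of round_stamp in the frame of pad between 0.01 and 0.018 m and angle between round_stamp's own z axis and vertical below 0.12 rad and linear speed of round_stamp below 0.02 m/s and value of joint flap below 0.1 rad and distance of box_stamp from where it was at the start of the episode below 0.02 m and angle between box_stamp's own z axis and vertical below 0.15 rad); the robot touches nothing.
It fails at once if the oblong stamp is knocked over, or shifted by more than 30 mm (angle between box_stamp's own z axis and vertical above 0.6 rad or distance of box_stamp from where it was at the start of the episode above 0.03 m).
It also fails if it takes over 51 s, if anything falls off the work surface, if the arm or the gripper's body presses on something with over 40 N, if the wrist force passes 120 N, or if a joint passes its speed limit or range.

## Working session

There is one attempt and no reset: what is moved stays moved. The work goes in short steps, Python scripts to look and compute and a tool call to move; the robot and the scene stay as the last step left them, time stands still between calls to the robot, and variables do not carry over. Pictures are saved under pics/ and viewed, about 8 in all and at most 12, crops included, and the job is handed in when it is done.

Besides the shell and the picture viewer there is one more tool, called after "Emit:" by a JSON object that holds its "name" and its "arguments", one argument or row to a line. apply_moves: Moves the arm, as the interface text tells. Its arguments: {"type":"object","properties":{"deltas":{"type":"array"},"grip_force":{"type":"number"}},"required":["deltas"]}

```bash
mkdir -p pics; ls; python3 - <<'E'
from plant import robot, viewer, order
import cv2,numpy as np
s=robot.read_state();print({k:np.round(v,3) for k,v in s.items()})
for n in("top","side","wrist"):
    c=viewer.get_calibration(n);print(n,{k:np.round(v,3).tolist() for k,v in c.items()})
    cv2.imwrite(f"pics/{n}0.png",viewer.read_camera(n))
E
```

```text
pics
{'t': np.float64(0.0), 'q': array([-1.374,  0.131,  1.489,  0.   ,  1.523, -0.085]), 'dq': array([ 0.001, -0.   , -0.002,  0.   ,  0.002,  0.   ]), 'joint_torque': array([-2.0000e-03, -5.5984e+01, -4.9176e+01,  7.6000e-02,  3.5000e-02,
       -0.0000e+00]), 'tool_pos': array([ 0.167, -0.576,  0.404]), 'orientation': array([-3.109, -0.441,  0.   ]), 'force': array([ 0.277,  0.267, -0.737]), 'wrist_torque': array([ 0.04 , -0.015, -0.028]), 'opening': np.float64(0.093)}
top {'fx': 358.552, 'fy': 358.552, 'cx': 255.614, 'cy': 184.949, 'R': [[-0.021, -1.0, 0.006], [-0.993, 0.021, -0.118], [0.118, -0.008, -0.993]], 't': [-0.027, 0.463, 0.866]}
side {'fx': 433.347, 'fy': 433.347, 'cx': 255.013, 'cy': 190.563, 'R': [[0.948, -0.318, -0.019], [-0.226, -0.631, -0.742], [0.224, 0.708, -0.67]], 't': [-0.461, 0.16, 0.841]}
wrist {'fx': 297.319, 'fy': 297.319, 'cx': 257.762, 'cy': 191.973, 'R': [[0.278, -0.961, -0.001], [-0.918, -0.266, 0.296], [-0.284, -0.081, -0.955]], 't': [-0.6, -0.034, 0.392]}
```

View pics/top0.png

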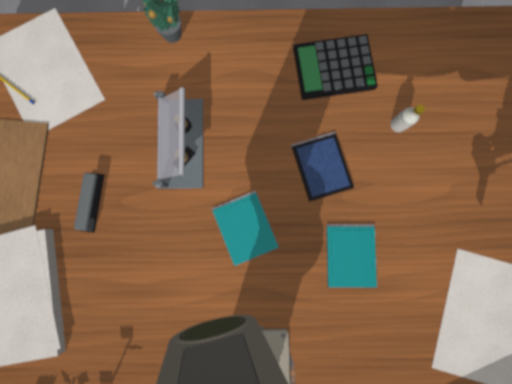

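View pics/side0.png

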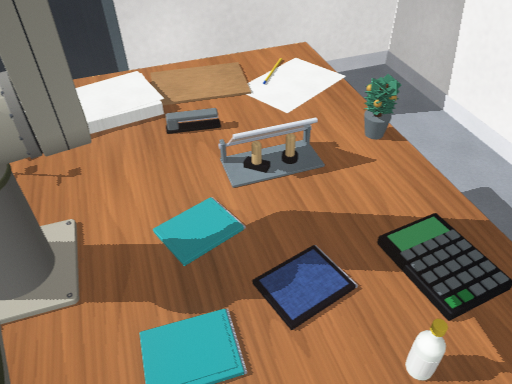

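The top view shows the holder at (180,140), its hinge and posts at the left (col 158) and its front facing right. The blue pad is at (322,166), with turquoise look-alikes at (245,228) and (352,256), and a calculator at (336,66).
In the side view the stamp at (256,164) looks oblong and the one at (290,157) looks round. I'll check this in a close crop.

```bash
python3 - <<'E'
import cv2,numpy as np
a=cv2.imread("pics/side0.png")[110:195,210:335];b=cv2.imread("pics/top0.png")[80:200,145:215]
A=cv2.resize(a,None,fx=4,fy=4,interpolation=2);B=cv2.resize(b,None,fx=4,fy=4,interpolation=2)
h=max(A.shape[0],B.shape[0]);o=np.zeros((h,A.shape[1]+B.shape[1],3),np.uint8);o[:A.shape[0],:A.shape[1]]=A;o[:B.shape[0],A.shape[1]:]=B
cv2.imwrite("pics/crop1.png",o);print(o.shape)
E
```

```text
(480, 780, 3)
```

View pics/crop1.png

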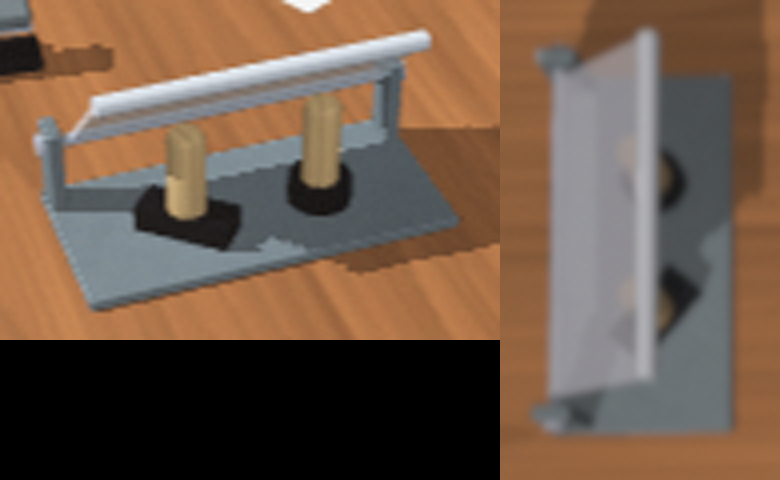

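In the crop, the round-base stamp is at crop (320,185), which is side pixel (290,156) and the far-x place. The oblong one is at crop (187,215), or side (257,164). Candidates for the round stamp are only these two. For the pad they are the blue (322,166) and the turquoise pair, and I choose blue.

```bash
cat > h.py <<'E'
import cv2,numpy as np
from plant import robot,viewer,order
def ray(n,u,v,c=None):
    c=c or viewer.get_calibration(n);R=np.array(c["R"]);t=np.array(c["t"])
    x,y=(u-c["cx"])/c["fx"],(v-c["cy"])/c["fy"]
    if n=="wrist":
        r=np.hypot(x,y);k=np.sin(r)/r if r>1e-9 else 1;d=np.array([x*k,y*k,np.cos(r)])
    else: d=np.array([x,y,1.])
    return -R.T@t,R.T@d
def onz(n,u,v,z,c=None):
    o,d=ray(n,u,v,c);return o+d*(z-o[2])/d[2]
def proj(n,X,c=None):
    c=c or viewer.get_calibration(n);p=np.array(c["R"])@X+np.array(c["t"])
    if n=="wrist":
        r=np.hypot(p[0],p[1]);k=np.arctan2(r,p[2])/r;return c["cx"]+c["fx"]*k*p[0],c["cy"]+c["fy"]*k*p[1]
    return c["cx"]+c["fx"]*p[0]/p[2],c["cy"]+c["fy"]*p[1]/p[2]
E
python3 - <<'E'
from h import *
np.set_printoptions(precision=4,suppress=True)
for n in("top","side"):
    im=cv2.imread(f"pics/{n}0.png");h=cv2.cvtColor(im,cv2.COLOR_BGR2HSV)
    m=cv2.inRange(h,(105,90,40),(125,255,255));m=cv2.morphologyEx(m,cv2.MORPH_OPEN,np.ones((3,3)))
    k=max(cv2.findContours(m,0,2)[0],key=cv2.contourArea)
    P=np.array([onz(n,*p[0],.014)[:2] for p in k],np.float32)
    print(n,"felt",cv2.minAreaRect(P),cv2.boundingRect(k))
    # plate corners & wood
    f={"top":[(203,98.75,.008),(203,188,.008)],"side":[(233.2,184.2,.008),(324.5,164,.008)]}[n]
    for p in f: print(" corner",onz(n,*p))
print("round handle top, side",onz("side",290.5,134.25,.08),"base ctr(side)",onz("side",290,157,.016),onz("side",290,161,.008))
print("box handle top side",onz("side",256.5,142.5,.08))
# disc right edge in top: crop x 686,y180
print("round disc front edge top",onz("top",(686-500)/4+145,180/4+80,.024))
E
```

```text
top felt ((0.5082314014434814, -0.20844265818595886), (0.135011225938797, 0.10375998914241791), 15.501948356628418) (297, 137, 53, 60)
 corner [0.6947 0.0961 0.008 ]
 corner [0.4594 0.097  0.008 ]
side felt ((0.5099688768386841, -0.21010228991508484), (0.13296417891979218, 0.10159305483102798), 15.61997127532959) (260, 250, 88, 69)
 corner [0.4663 0.1014 0.008 ]
 corner [0.6984 0.0979 0.008 ]
round handle top, side [0.6265 0.1486 0.08  ] base ctr(side) [0.6254 0.143  0.016 ] [0.6235 0.1376 0.008 ]
box handle top side [0.5395 0.1446 0.08  ]
round disc front edge top [0.6199 0.1235 0.024 ]
```

Measured positions:
- **Holder:** centre near (0.580, 0.146), with its x axis along world +Y.
- **Round stamp:** near (0.6255, 0.145), which matches holder y -45.
- **Felt:** centre (0.509, -0.209), long axis at 15.5°, measured size about 133 x 103 mm, which fits.

Next I turn the tool so that tool x is world +Y and travel to a point in front of the holder.

Emit:
{"name": "apply_moves", "arguments": {
  "deltas": [
    [93,[50,0,0],-0.184],
    [93,[50,0,0],-0.184],
    [93,[50,0,0],-0.184],
    [93,[50,0,0],-0.184],
    [93,[50,0,0],-0.184]
  ],
  "grip_force": 15
}}

```text
t: 0.78
tool_pos: [0.3604, -0.4288, 0.4042]
orientation: [-2.585, -1.784, -0.0]
force: [0.1, -0.8, -0.2]
opening: 0.0927
```

Emit:
{"name": "apply_moves", "arguments": {
  "deltas": [
    [93,[50,0,0],-0.184],
    [93,[50,0,0],-0.184],
    [93,[35,40,0],0],
    [93,[45,40,0],0],
    [93,[45,40,0],0]
  ]
}}

```text
t: 1.4
tool_pos: [0.5075, -0.2079, 0.4046]
orientation: [2.223, 2.22, -0.0]
force: [0.7, -1.5, 0.8]
opening: 0.0929
```

Emit:
{"name": "apply_moves", "arguments": {
  "deltas": [
    [60,[45,40,20],0],
    [60,[45,40,20],0],
    [60,[45,38,20],0],
    [60,[45,0,20],0],
    [60,[0,0,0],0]
  ]
}}

```text
t: 2.02
tool_pos: [0.6229, -0.0276, 0.3221]
orientation: [-2.214, -2.222, 0.004]
force: [-0.2, -0.7, -0.7]
opening: 0.06
```

```bash
python3 - <<'E'
from h import *
s=robot.read_state();print(s["tool_pos"],s["t"]);c=viewer.get_calibration("wrist")
np.save("pics/c1.npy",c,allow_pickle=True)
im=viewer.read_camera("wrist");cv2.imwrite("pics/w1.png",im)
for nm,X in(("round base",(.6255,.145,.008)),("round top",(.6255,.145,.08)),("box top",(.5365,.145,.08)),("plate c1",(.4625,.098,.008)),("plate c2",(.6965,.098,.008))):print(nm,np.round(proj("wrist",np.array(X),c),1))
E
```

```text
[ 0.6228699  -0.02762028  0.32205547] 2.025
round base [262.5  14.6]
round top [263.4 -11.6]
box top [148.9  -3.3]
plate c1 [107.9  70.3]
plate c2 [334.3  62.7]
```

View pics/w1.png

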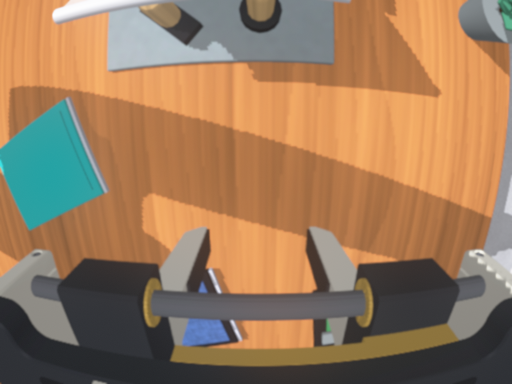

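The wrist view shows the plate's front corners at (108,70) and (334,63), within 1 px of prediction. The round base is near (261,13) (predicted (262,15)) and the oblong one is at (180,25). Before going in I check where the camera sits on the tool.

```bash
python3 - <<'E'
from h import *
c=viewer.get_calibration("wrist");p=-np.array(c["R"]).T@np.array(c["t"]);s=robot.read_state();print(p-s["tool_pos"])
h=cv2.cvtColor(cv2.imread("pics/w1.png"),cv2.COLOR_BGR2GRAY)
m=(h[:45,225:300]<60).astype(np.uint8);x,y,w,hh=cv2.boundingRect(m);print(x+225,y,w,hh)
for u in(x+225,x+225+w):print(onz("wrist",u,13,.02,c))
print("front",onz("wrist",x+225+w/2,y+hh,.008,c))
E
```

```text
[ 8.21587435e-05  8.23989929e-02 -2.00280596e-02]
240 0 41 32
[0.60546781 0.14136142 0.02      ]
[0.6440634  0.14153249 0.02      ]
front [0.62484072 0.12455877 0.008     ]
```

Emit:
{"name": "apply_moves", "arguments": {
  "deltas": [
    [60,[0,0,50],0],
    [60,[0,0,50],0],
    [60,[0,0,0],0],
    [60,[0,0,0],0]
  ]
}}

```text
t: 2.58
tool_pos: [0.6245, -0.032, 0.2278]
orientation: [2.222, 2.218, 0.002]
force: [1.7, -0.1, 0.2]
opening: 0.06
```

Emit:
{"name": "apply_moves", "arguments": {
  "deltas": [
    [60,[40,0,7],0],
    [60,[40,0,0],0],
    [60,[20,0,0],0],
    [60,[10,0,0],0],
    [60,[0,0,0],0]
  ]
}}

```text
t: 3.2
tool_pos: [0.6242, 0.079, 0.2194]
orientation: [2.221, 2.22, 0.001]
force: [-0.0, 0.1, 0.2]
opening: 0.0597
```

Emit:
{"name": "apply_moves", "arguments": {
  "deltas": [
    [60,[8,0,0],0],
    [60,[8,0,0],0],
    [60,[8,0,0],0],
    [60,[8,0,0],0],
    [60,[0,0,0],0]
  ]
}}

```text
t: 3.82
tool_pos: [0.6238, 0.1117, 0.2184]
orientation: [2.222, 2.221, 0.0]
force: [2.2, -2.0, -0.8]
opening: 0.0601
```

```bash
python3 - <<'E'
from h import *
print(robot.read_state()["tool_pos"])
a=viewer.read_camera("side")[70:210,180:360];A=cv2.resize(a,None,fx=4,fy=4,interpolation=2)
cv2.imwrite("pics/s2.png",A)
E
```

```text
[0.62378637 0.11173945 0.21836388]
```

View pics/s2.png

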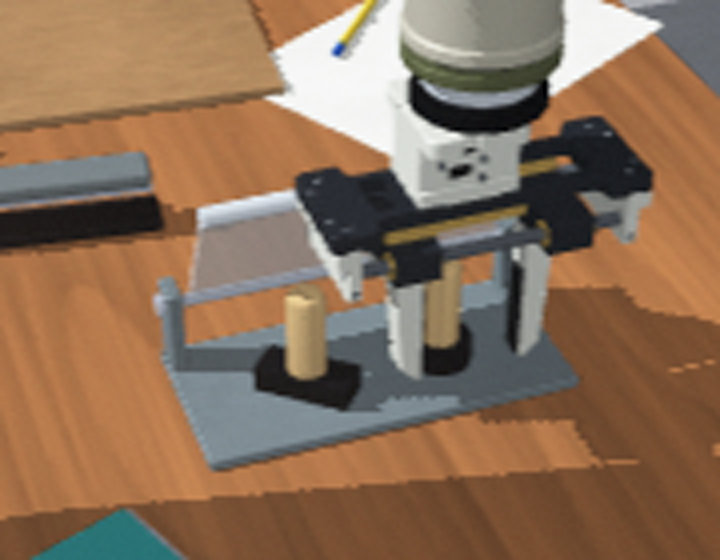

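The crop shows the gripper body swinging the flap up and back. The fingers at (408,330) and (530,290) straddle the round stamp's handle at (442,300), and the oblong stamp at (307,340) is untouched. The force is about 2 N, so I go on.

Emit:
{"name": "apply_moves", "arguments": {
  "deltas": [
    [60,[8,0.5,0],0],
    [60,[8,0.5,0],0],
    [60,[8,0,0],0],
    [60,[8,0,0],0],
    [60,[0,0,0],0]
  ]
}}

```text
t: 4.5
tool_pos: [0.6247, 0.1439, 0.2183]
orientation: [-2.221, -2.221, -0.0]
force: [-0.3, -2.0, -0.3]
opening: 0.0599
```

Emit:
{"name": "apply_moves", "arguments": {
  "deltas": [
    [20,[0,0,0],0],
    [15,[0,0,0],0],
    [15,[0,0,0],0],
    [15,[0,0,0],0],
    [15,[0,0,0],0]
  ]
}}

```text
t: 5.12
tool_pos: [0.6248, 0.1429, 0.2183]
orientation: [2.223, 2.22, -0.0]
force: [-0.3, -2.5, 0.1]
opening: 0.0232
```

The gripper has closed on the handle (23 mm). I hold a moment, lift slightly, then back out level.

Emit:
{"name": "apply_moves", "arguments": {
  "deltas": [
    [15,[0,0,0],0],
    [15,[0,0,0],0],
    [15,[0,0,-3],0],
    [15,[0,0,-4],0],
    [15,[0,0,0],0]
  ]
}}

```text
t: 5.75
tool_pos: [0.6249, 0.1431, 0.2258]
orientation: [2.223, 2.22, 0.001]
force: [-0.6, -2.4, -1.7]
opening: 0.0241
```

Emit:
{"name": "apply_moves", "arguments": {
  "deltas": [
    [15,[-10,0,0],0],
    [15,[-12,0,0],0],
    [15,[-12,0,0],0],
    [15,[-12,0,0],0],
    [15,[-12,0,0],0]
  ]
}}

```text
t: 6.38
tool_pos: [0.6247, 0.0841, 0.2253]
orientation: [-2.223, -2.22, -0.0]
force: [-0.1, -0.1, -1.7]
opening: 0.0238
```

Emit:
{"name": "apply_moves", "arguments": {
  "deltas": [
    [15,[-15,0,0],0],
    [15,[-20,0,0],0],
    [15,[-25,0,0],0],
    [15,[-25,0,0],0],
    [15,[0,0,0],0]
  ]
}}

```text
t: 7.0
tool_pos: [0.6246, -0.0023, 0.2254]
orientation: [2.225, 2.217, -0.0]
force: [-0.4, -0.6, -0.5]
opening: 0.0233
```

```bash
python3 - <<'E'
from h import *
print(robot.read_state()["tool_pos"])
a=viewer.read_camera("side")[70:260,180:390];A=cv2.resize(a,None,fx=3,fy=3,interpolation=2)
cv2.imwrite("pics/s3.png",A)
E
```

```text
[ 0.62457069 -0.00226829  0.2253538 ]
```

View pics/s3.png

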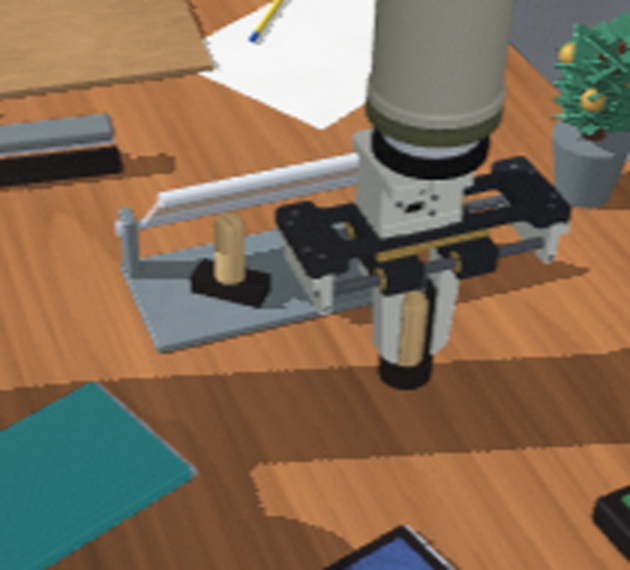

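The round stamp hangs upright in the fingers, with its base at (404,370). The flap is back in its shut slope and the oblong stamp still stands in place. I raise and carry it to the pad.

Emit:
{"name": "apply_moves", "arguments": {
  "deltas": [
    [15,[-10,0,-25],0],
    [15,[-30,-15,-20],0],
    [15,[-40,-25,0],0],
    [15,[-40,-25,0],0],
    [15,[-40,-25,0],0]
  ]
}}

```text
t: 7.68
tool_pos: [0.5338, -0.1602, 0.2705]
orientation: [2.221, 2.221, 0.001]
force: [-0.3, -0.5, -0.6]
opening: 0.0238
```

Emit:
{"name": "apply_moves", "arguments": {
  "deltas": [
    [15,[-30,-15,0],0],
    [15,[-15,-10,0],0],
    [15,[0,0,0],0],
    [15,[0,0,0],0]
  ]
}}

```text
t: 8.18
tool_pos: [0.51, -0.2038, 0.2703]
orientation: [-2.222, -2.221, -0.001]
force: [-0.3, 0.1, -0.3]
opening: 0.0241
```

```bash
python3 - <<'E'
from h import *
s=robot.read_state();p=s["tool_pos"];print(p,s["opening"],s["t"])
for n in("top","side"):
    im=viewer.read_camera(n);cv2.imwrite(f"pics/{n}4.png",im)
print("stamp underside expected side px",proj("side",p-[0,0,.2103]))
A=cv2.resize(im[150:340,180:390],None,fx=3,fy=3,interpolation=2);cv2.imwrite("pics/s4.png",A)
a=np.radians(15.5);d=p[:2]-[.509,-.209];print("pad xy",np.array([[np.cos(a),np.sin(a)],[-np.sin(a),np.cos(a)]])@d)
E
```

```text
[ 0.50995039 -0.20384767  0.27033582] 0.024057495399883368 8.175
stamp underside expected side px (np.float64(303.5937942674104), np.float64(263.23448883389614))
pad xy [0.00229273 0.00471096]
```

View pics/s4.png

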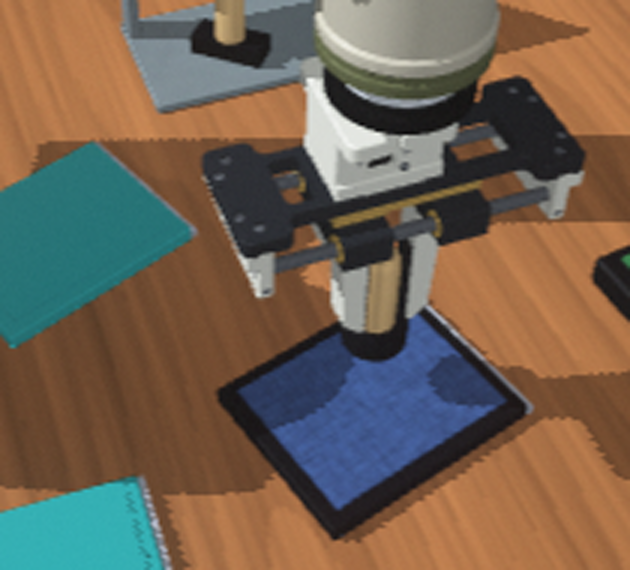

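The stamp is upright over the felt, base at (374,345) in the crop (expected (371,340)), within 6 mm of the pad centre. I lower it slowly.

Emit:
{"name": "apply_moves", "arguments": {
  "deltas": [
    [15,[-5,-1,15],0],
    [15,[0,0,15],0],
    [15,[0,0,8],0],
    [15,[0,0,4],0],
    [15,[0,0,0],0]
  ]
}}

```text
t: 8.9
tool_pos: [0.5083, -0.2098, 0.228]
orientation: [-2.222, -2.22, 0.0]
force: [0.6, 0.3, -1.1]
opening: 0.0235
```

Emit:
{"name": "apply_moves", "arguments": {
  "deltas": [
    [15,[0,0,1],0],
    [15,[0,0,1],0],
    [15,[0,0,1],0],
    [15,[0,0,0.5],0],
    [15,[0,0,0],0]
  ]
}}

```text
t: 9.52
tool_pos: [0.5084, -0.2098, 0.2248]
orientation: [-2.222, -2.22, 0.0]
force: [0.1, 0.5, -0.6]
opening: 0.0238
```

No clear contact force yet, so I go down by half-millimetres.

Emit:
{"name": "apply_moves", "arguments": {
  "deltas": [
    [15,[0,0,0.5],0],
    [15,[0,0,0.5],0],
    [15,[0,0,0],0],
    [15,[0,0,0],0]
  ]
}}

```text
t: 10.02
tool_pos: [0.5085, -0.2099, 0.2242]
orientation: [2.222, 2.22, 0.0]
force: [-2.7, 1.0, 5.6]
opening: 0.0234
```

The force reads 5.6 N upward, so the stamp is on the felt. I release it and go straight up.

Emit:
{"name": "apply_moves", "arguments": {
  "deltas": [
    [28,[0,0,0],0],
    [40,[0,0,0],0],
    [60,[0,0,0],0],
    [70,[0,0,0],0],
    [70,[0,0,0],0]
  ]
}}

```text
t: 10.65
tool_pos: [0.5084, -0.2098, 0.2238]
orientation: [-2.223, -2.22, 0.0]
force: [0.4, 0.4, 0.6]
opening: 0.0637
```

Emit:
{"name": "apply_moves", "arguments": {
  "deltas": [
    [70,[0,0,-15],0],
    [70,[0,0,-30],0],
    [70,[0,0,-40],0],
    [70,[0,0,-40],0],
    [70,[0,0,0],0]
  ]
}}

```text
t: 11.28
tool_pos: [0.5097, -0.2105, 0.3546]
orientation: [2.217, 2.214, 0.004]
force: [1.1, -0.2, -0.0]
opening: 0.07
```

Emit:
{"name": "apply_moves", "arguments": {
  "deltas": [
    [70,[-50,0,-20],0],
    [70,[-50,-20,0],0],
    [70,[-50,-20,0],0],
    [70,[-40,-20,0],0],
    [70,[0,0,0],0]
  ]
}}

```text
t: 11.9
tool_pos: [0.4464, -0.4021, 0.3683]
orientation: [-2.226, -2.215, 0.001]
force: [0.3, 1.0, 0.2]
opening: 0.0702
```

```bash
python3 - <<'E'
from h import *
s=robot.read_state();print(s["tool_pos"],s["opening"],s["t"])
t=viewer.read_camera("top");a=viewer.read_camera("side")
o=np.hstack([cv2.resize(a[90:340,200:380],None,fx=2.2,fy=2.2,interpolation=2),cv2.resize(t[80:330,150:360],(0,0),fx=1.9,fy=2.2)])
cv2.imwrite("pics/f5.png",o);cv2.imwrite("pics/side5.png",a);cv2.imwrite("pics/top5.png",t);print(o.shape)
print("if standing at .5085,-.2085: side base/top",proj("side",np.array([.5085,-.2085,.014])),proj("side",np.array([.5085,-.2085,.086])))
E
```

```text
[ 0.44638909 -0.40214593  0.36825608] 0.07020625877599086 11.9
(550, 795, 3)
if standing at .5085,-.2085: side base/top (np.float64(302.4556620816962), np.float64(281.07573730254035)) (np.float64(304.7358434090144), np.float64(256.02239661579875))
```

View pics/f5.png

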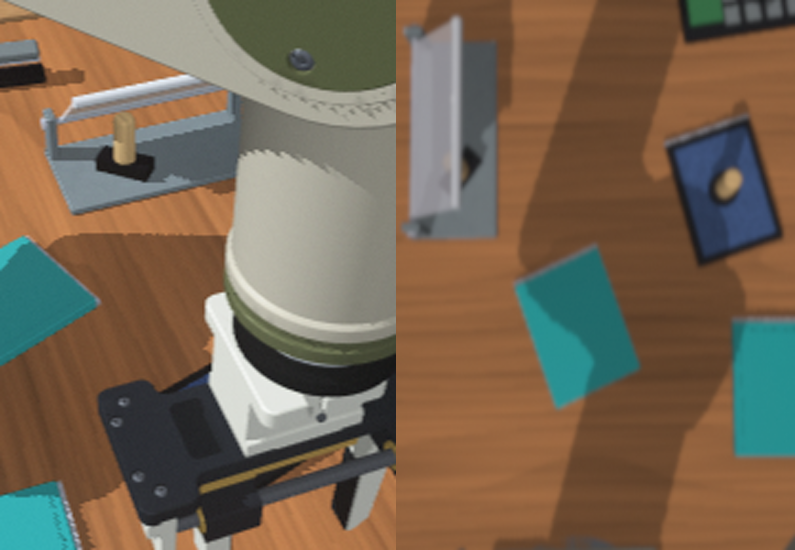

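The top crop shows the stamp on the felt, base at (725,188) and handle top at (732,182). The flap is shut (roller at col 458) and the oblong stamp is in place in the side view. The arm hides the stamp in the side view, so I compare the apparent lean in the top view with the projection and then hand in.

```bash
python3 - <<'E'
from h import *
for z in(.03,.086):
    u,v=proj("top",np.array([.5085,-.2085,z]));print(z,(u-150)*1.9+396,(v-80)*2.2)
a,b=(cv2.imread(f"pics/top{i}.png").astype(int) for i in(0,5));print("holder diff",np.abs(a-b)[85:195,150:210].mean())
E
```

```text
0.03 726.1748928114198 187.1022860847836
0.086 734.9917703281501 178.02963565918944
holder diff 2.3325252525252527
```

```bash
python3 -c "
from plant import order,robot
print(robot.read_state()['dq'].round(3)); print(order.close_job())"
```

```text
[ 0.028 -0.008  0.007  0.002 -0.     0.002]
the job is handed in; nothing more can be done
None
```

The round stamp is standing upright near the middle of the blue ink pad's felt, and I handed the job in at about 12 s of the 51 s allowed. No verdict was reported.

I pushed the flap back with the gripper body from the open front and gripped the round stamp's handle. The opening read 23–24 mm on the 24 mm handle, with about 2 N of flap force. I lifted it 7 mm, backed out level, carried it to the pad, lowered it until a 5.6 N contact reading, then released and moved clear.

**Last checks:**
- **Round stamp:** in the top view its base and handle top lie within a few pixels of where an upright stamp near the pad centre should appear.
- **Flap and oblong stamp:** the flap looks shut, and the oblong stamp is standing in place. The holder area looks nearly the same as in the first picture.
- **Not confirmed:** the arm hid the stamp in the final side view, so only the top view shows that it stands upright. I did not measure the flap angle directly; with the gripper at the stamp I worked it out as roughly 0.7 rad.

No check disagreed. I viewed 7 pictures.

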